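# Tip only the cedar scent ball out of the two-section dish

## Robot

A 7-joint arm with a two-finger parallel gripper is mounted at the origin on the work surface. World frame = base frame: x ahead of the robot, y to its left, z up, the work surface at z = 0. Lengths are in m, angles in rad, forces in N, time in s.
With the tool pointing down it reaches from about 0.425 to 0.875 m from the base axis. Payload 8.4 kg.
Tool frame: the origin (TCP) lies between the finger pads, 19 mm behind the fingertips; this is the grasp point; z points along the fingers, y is the line along which they close (so a half turn about z gives the same grasp; the last joint's range is limited). The gripper opens to 87 mm and grips with 3 to 60 N. Pads are 19 mm wide; open, the fingers measure 117 mm over their backs; the gripper's body (75 mm by 190 mm) begins 51 mm behind the grasp point.
Start: joints at [-0.099, 0.333, 0.04, 1.465, -0.013, 1.343, -0.059], TCP at [0.65, -0, 0.241] pointing down, gripper open.
Joint ranges: [-2.58, 2.58], [-0.38, 2.09], [-1.3, 1.39], [0.25, 2.4], [-1.5, 4.64], [0.08, 2.09], [-2.65, 2.65]. Speed limits (rad/s): [2.22, 2.22, 2.79, 2.79, 3.14, 3.14, 3.14].

## Interface

Orientations are given as a 3x3 rotation matrix whose columns are the frame's x, y, z axes.
In Python, from bench import env, viewer gives the robot as it stands.
- The arm moves only by the tool play_rows, never from a script. Its argument "moves" is a list of rows, each a list of 5 numbers: the opening, from 0 (shut) to 1 (fully open), then the shift along the tool's x, y, z in cm, then the turn about the tool's z in degrees. In form: [[hand, tx, ty, tz, twist], ...]. A call has 1 to 5 rows; each row is the pose to reach, as a shift and turn from the pose commanded when the call began, along the tool's axes at that moment; what a row does not reach only later rows make up. A row lasts 1/10 s, in which the tool goes at most 50 mm and 8.59 degrees, less where a joint would pass 70% of its speed; a pose out of reach is approached as far as the arm can. A call with a gripper value outside its range is refused whole. The fingers move at their own pace and stop on an object; "squeeze" is the grip in N (left out, the last holds). Time passes only in rows, so rows that repeat a pose let the fingers close. It gives the time, the measured TCP pose, the force, the opening and the grip force at its end, in the units of the state.
- env.get_state(): the state, without advancing time (a new reading comes with each control period).
- viewer.grab_frame(name): name is "scene" or "side" or "wrist"; returns a dict with "frame" (400x640x3 uint8, red, green, blue), "fx", "fy", "cx", "cy" (pixels), "xyz" and "orientation" of the camera in the world. Camera axes: x right, y down, z forward; pixel columns grow to the right and rows downward; lengths in m; the calibration is good to about 2 mm. A picture is of the moment at which its call begins. There is no depth.
- env.close_job(): hands the job in; it is judged then, once.
Trained networks look in the newest picture that a camera, given by its name, has taken for a name from the list of things; names that differ only in an ending like _2 or _b are one class to them, and where a whole thing is asked for, a point or a joint stands for the part that bears it (a point fixed in the world has none). Each returns a list of dicts, best first, with "conf" (0 to 1); they miss things now and then, are a little off and sometimes report something else, mostly with a low value. They report only what shows in the picture. A call takes as long as a camera call.
- viewer.masks_of(camera, thing): "mask" (400x640 bool, what is visible of it).
- viewer.tip_of(camera, thing): "position" ([x, y, z] in m, in world coordinates, good to about 4 mm: a listed point, or the origin of a listed thing).
The state is a dict: "time_s": time; "joint_positions": joint angles; "joint_velocities": joint speeds; "joint_efforts": joint torques, N m; "position": TCP position; "tool_rot": TCP orientation; "contact_force": force on the tool from outside, world axes, zero at the start; "ft_torque": the same for the moment, N m; "grip_width": finger opening in m; "gripper_force": force on a finger pad.
Only numpy, scipy, OpenCV 4.12 (cv2) and the standard library are available. Lean on these libraries where they do the work, as an engineer would, in place of code of your own. Each camera call takes 0.05 s, during which the arm holds its last target. There are 200 camera calls.

## Task

A customer has bought the round cedar scent ball that lies in one section of the white two-section dish. Lift the dish by its middle handle, turn it so that the ball's section faces down over the black change tray, and tip it so that the ball rolls out into the tray while the flat wash token stays in the dish; do not touch the ball or the token with the gripper. Then set the dish back upright on the counter, clear of the tray, and let go.

Things in the scene. Friction and masses are not known exactly. Their poses are not given: they have to be found in the camera images.
- dish: Loose white ceramic two-section dish, 172 (x) x 112 (y) mm, 0.38 kg. Origin: centre of underside, z up. A divider at x = 0, 44 mm high, parts the +x and -x sections. Floor top z = 6, side walls 36 mm high. Each x end is a lip sloping up outward at 30 deg to z = 20: with that end tipped down over 30 deg (45 is ample) a ball rolls out; things in the other section stay behind the divider.
- handle (a point): Grip point of the dish, on its z axis 78 mm above its underside, axes as the dish's. The middle handle is an upright tab on the divider, 14 mm thick (dish x), 46 mm wide (dish y), from 44 to 96 mm above the underside. Pinch it from above, fingers closing along dish x, TCP at this point: the fingertips then stay clear above the contents.
- ball: Round wooden (cedar) scent ball, 32 mm diameter, 14 g, lying free in either one of the dish's two sections. Origin at its centre.
- token: Flat round brass wash token, 38 mm diameter, 5 mm thick, 45 g, lying flat in the other section of the dish. Origin: centre of its underside, z along its axis.
- tray: Open black plastic change tray fixed to the counter, to the robot's right; 160 (x) x 220 (y) mm, walls 6 mm thick, 40 mm high, floor 6 mm. Origin: centre of underside, z up. Other goods stand clear: a 290 mm tall turntable display on the left beyond y = 0.37 m; a 58 mm tall amber jar and a 20 mm high tire gauge at the back beyond x = 0.63 m, right of y = 0.

How it is judged:
By the outcome, as a careful person would: the job done as asked, in the order asked, and still so for the second after the job is handed in, with the robot touching nothing.
It also fails if it takes over 51 s, if anything falls off the work surface, if the arm or the gripper's body presses on something with over 40 N, if the wrist force passes 120 N, or if a joint passes its speed limit or range.

## Working session

There is one attempt and no reset: what is moved stays moved. The work goes in short steps, Python scripts to look and compute and a tool call to move; the robot and the scene stay as the last step left them, time stands still between calls to the robot, and variables do not carry over. Pictures are saved under pics/ and viewed, at most 10 in all, crops included, and the job is handed in when it is done.

Besides the shell and the picture viewer there is one more tool, called after ">>>" as name(argument=value, ...), one argument or row to a line, values as JSON. play_rows: Moves the arm, as the interface text tells. Its arguments: {"type":"object","properties":{"moves":{"type":"array","items":{"type":"array","items":{"type":"number"}}},"squeeze":{"type":"number"}},"required":["moves"]}

```bash
mkdir -p pics
cat > h.py <<'E'
from bench import env, viewer
import numpy as np, cv2
def snap(c,n):
    f=viewer.grab_frame(c); cv2.imwrite(f'pics/{n}.png',cv2.cvtColor(f['frame'],cv2.COLOR_RGB2BGR)); return f
def tips(c,names):
    for n in names:
        print(c,n,[(round(d['conf'],2),np.round(d['position'],3).tolist()) for d in viewer.tip_of(c,n)[:2]])
def px2w(f,uv,z):
    R=np.array(f['orientation']);o=np.array(f['xyz'])
    d=R@np.array([(uv[0]-f['cx'])/f['fx'],(uv[1]-f['cy'])/f['fy'],1]); return o+d*(z-o[2])/d[2]
def st():
    s=env.get_state(); print(s['time_s'],np.round(s['position'],4),'\n',np.round(s['tool_rot'],3),np.round(s['contact_force'],1),s['grip_width'],s['gripper_force'])
E
python3 - <<'E'
from h import *
for c in ('scene','side'):
    f=snap(c,c+'0'); print(c,np.round(f['xyz'],3),np.round(f['orientation'],2).tolist())
    tips(c,['dish','handle','ball','token','tray'])
st()
E
```

```text
scene [0.989 0.285 0.922] [[-0.54, 0.72, -0.44], [0.84, 0.45, -0.29], [-0.01, -0.53, -0.85]]
scene dish [(0.82, [0.612, 0.199, 0.002])]
scene handle [(0.66, [0.608, 0.2, 0.079])]
scene ball [(0.63, [0.647, 0.227, 0.023])]
scene token [(0.62, [0.571, 0.207, 0.003])]
scene tray [(0.65, [0.438, -0.244, 0.0])]
side [0.555 0.598 0.72 ] [[-1.0, 0.0, -0.01], [0.01, 0.74, -0.67], [0.0, -0.67, -0.74]]
side dish [(0.73, [0.608, 0.202, 0.0]), (0.65, [0.441, -0.245, 0.001])]
side handle [(0.82, [0.608, 0.198, 0.082])]
side ball [(0.59, [0.647, 0.224, 0.022]), (0.33, [0.444, -0.244, 0.002])]
side token [(0.91, [0.569, 0.212, 0.009])]
side tray [(0.89, [0.443, -0.243, -0.002])]
0.6 [0.65   0.     0.2413] 
 [[ 0.  1. -0.]
 [ 1. -0.  0.]
 [ 0. -0. -1.]] [ 0.3  0.4 -1. ] 0.0873922030518314 0.0
```

View pics/scene0.png

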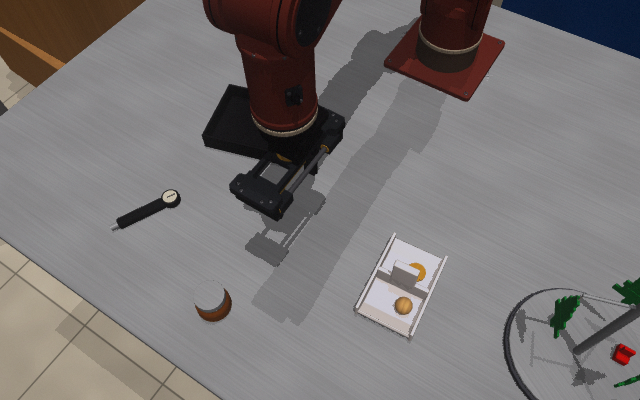

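View pics/side0.png

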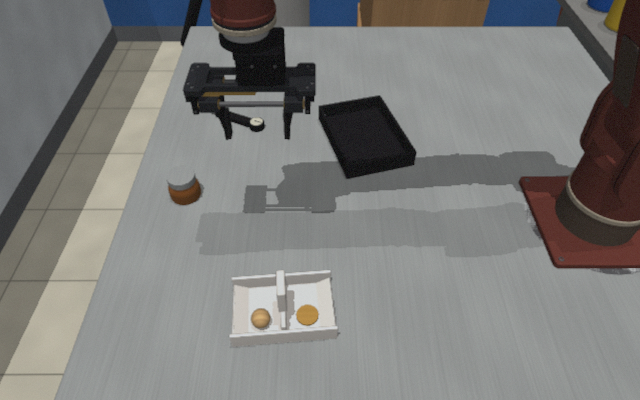

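Run:
```python
from h import *
f=viewer.grab_frame('side'); im=cv2.cvtColor(f['frame'],cv2.COLOR_RGB2BGR)
a=cv2.resize(im[255:355,215:350],None,fx=4,fy=4,interpolation=cv2.INTER_CUBIC)
b=cv2.resize(im[85:185,300:430],None,fx=2,fy=4,interpolation=cv2.INTER_CUBIC)
cv2.imwrite('pics/z.png',np.hstack([a,b]))
for n,z in (('dish',.0),('tray',.04)):
    m=viewer.masks_of('side',n)[0]['mask'].astype(np.uint8)
    c=max(cv2.findContours(m,0,2)[0],key=cv2.contourArea)
    p=cv2.approxPolyDP(c,5,True)[:,0]
    for q in p: print(n,q,np.round(px2w(f,q,.036 if n=='dish' else .04)[:2],3),np.round(px2w(f,q,0)[:2],3))
```

```text
Traceback (most recent call last):
IndexError: list index out of range
```

View pics/z.png

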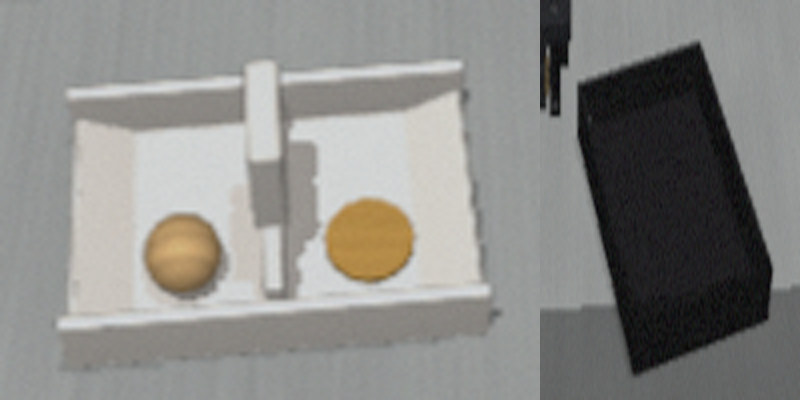

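Run:
```python
from h import *
f=viewer.grab_frame('side')
for z,P in ((.036,[(230,336.2),(337.5,328),(232,278),(330.5,271.2)]),(.04,[(320,105.5),(380,95.5),(416,152)]),(0,[(346,178.7),(414,164)])):
    Q=np.array([px2w(f,p,z)[:2] for p in P]);print(z,np.round(Q,3).tolist())
    for i in range(0,len(Q)-1): print(i,np.degrees(np.arctan2(*(Q[i+1]-Q[i])[::-1])).round(1),np.linalg.norm(Q[i+1]-Q[i]).round(3))
```

```text
0.036 [[0.688, 0.264], [0.52, 0.252], [0.698, 0.158], [0.528, 0.145]]
0 -175.7 0.169
1 -27.8 0.201
2 -175.7 0.17
0.04 [[0.541, -0.326], [0.392, -0.367], [0.334, -0.159]]
0 -164.7 0.154
1 105.6 0.217
0 [[0.487, -0.117], [0.332, -0.163]]
0 -163.5 0.162
```

>>> play_rows(
  moves=[
    [1, 20.1, -4.2, 7, -42],
    [1, 20.1, -4.2, 7, -42],
    [1, 20.1, -4.2, 7, -42],
    [1, 20.1, -4.2, 7, -42],
    [1, 20.1, -4.2, 7, -42],
  ],
)

```text
time_s: 1.25
position: [0.605, 0.2075, 0.1695]
tool_rot: [[-0.679, 0.734, -0.003], [0.734, 0.679, 0.002], [0.004, -0.001, -1.0]]
contact_force: [-0.5, 0.2, 0.2]
grip_width: 0.0873
gripper_force: 0.0
```

>>> play_rows(
  moves=[
    [1, 0, 0, 0, -42],
    [1, 0, 0, 0, -42],
    [1, 0, 0, 0, -42],
    [1, 0, 0, 0, -42],
    [1, 0, 0, 0, -42],
  ],
)

```text
time_s: 1.75
position: [0.608, 0.2009, 0.1713]
tool_rot: [[-0.995, 0.099, 0.0], [0.099, 0.995, -0.0], [-0.0, -0.0, -1.0]]
contact_force: [-0.1, -0.3, 0.7]
grip_width: 0.0873
gripper_force: 0.0
```

>>> play_rows(
  moves=[
    [1, 0, 0, 0, -10.4],
    [1, 0, 0, 0, -10.4],
    [1, 0, 0, 0, -10.4],
    [1, 0, 0, 0, -10.4],
  ],
)

```text
time_s: 2.15
position: [0.608, 0.2009, 0.1712]
tool_rot: [[-0.997, -0.075, -0.0], [-0.075, 0.997, 0.0], [0.0, 0.0, -1.0]]
contact_force: [0.1, 0.5, -0.4]
grip_width: 0.0873
gripper_force: 0.0
```

Run:
```python
from h import *
st()
f=snap('wrist','w1'); tips('wrist',['dish','handle','ball','token'])
print(np.round(f['xyz'],3),np.round(f['orientation'],2).tolist())
```

```text
2.15 [0.608  0.2009 0.1712] 
 [[-0.997 -0.075 -0.   ]
 [-0.075  0.997  0.   ]
 [ 0.     0.    -1.   ]] [ 0.1  0.5 -0.4] 0.08729206997106562 0.0
wrist dish [(0.77, [0.61, 0.201, 0.003])]
wrist handle [(0.73, [0.612, 0.203, 0.08])]
wrist ball [(0.76, [0.647, 0.224, 0.018])]
wrist token [(0.65, [0.568, 0.213, 0.006])]
[0.539 0.196 0.316] [[-0.08, 0.96, 0.25], [1.0, 0.07, 0.02], [0.0, 0.25, -0.97]]
```

View pics/w1.png

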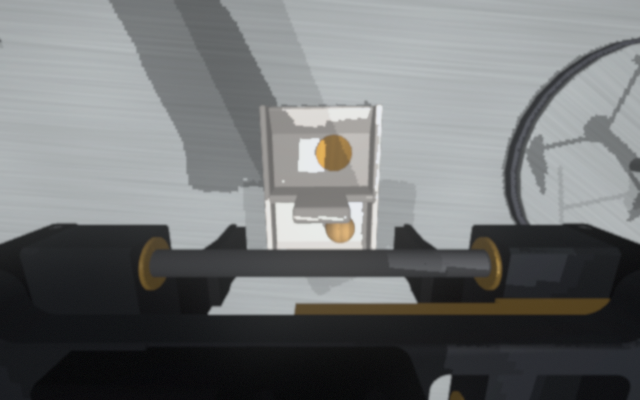

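>>> play_rows(
  moves=[
    [1, -0.15, 0, 4, 0],
    [1, -0.15, 0, 8, 0],
    [1, -0.15, 0, 9.1, 0],
    [1, -0.15, 0, 9.1, 0],
  ],
  squeeze=20,
)

```text
time_s: 2.8
position: [0.6083, 0.2007, 0.0787]
tool_rot: [[-0.997, -0.077, -0.003], [-0.077, 0.997, -0.001], [0.004, -0.001, -1.0]]
contact_force: [-0.1, 0.5, 1.0]
grip_width: 0.0872
gripper_force: 0.0
```

>>> play_rows(
  moves=[
    [0.3, 0, 0, 0, 0],
    [0.3, 0, 0, 0, 0],
    [0.3, 0, 0, 0, 0],
    [0.3, 0, 0, 0, 0],
    [0.3, 0, 0, 0, 0],
  ],
  squeeze=20,
)

```text
time_s: 3.3
position: [0.6097, 0.2012, 0.0809]
tool_rot: [[-0.997, -0.077, 0.001], [-0.077, 0.997, 0.0], [-0.001, 0.0, -1.0]]
contact_force: [-0.1, 0.1, -0.1]
grip_width: 0.0551
gripper_force: 0.0
```

>>> play_rows(
  moves=[
    [0.3, 0, 0, 0, 0],
    [0.3, 0, 0, 0, 0],
    [0.3, 0, 0, 0, 0],
  ],
  squeeze=40,
)

```text
time_s: 3.6
position: [0.6095, 0.2013, 0.0805]
tool_rot: [[-0.997, -0.077, 0.0], [-0.077, 0.997, 0.0], [-0.0, 0.0, -1.0]]
contact_force: [-1.1, 0.4, 3.3]
grip_width: 0.0453
gripper_force: 40.0
```

>>> play_rows(
  moves=[
    [0.3, 0, 0, -0.5, 0],
    [0.3, 0, 0, -1.5, 0],
    [0.3, 0, 0, -3, 0],
    [0.3, 0, 0, -5, 0],
    [0.3, 0, 0, -7, 0],
  ],
)

```text
time_s: 4.1
position: [0.6095, 0.2011, 0.152]
tool_rot: [[-0.997, -0.077, 0.0], [-0.077, 0.997, 0.0], [-0.0, 0.0, -1.0]]
contact_force: [0.6, 0.0, -2.5]
grip_width: 0.0457
gripper_force: 40.0
```

>>> play_rows(
  moves=[
    [0.3, 0, 0, -1.5, 0],
    [0.3, 0, 0, -2, 0],
    [0.3, 0, 0, -2, 0],
  ],
)

```text
time_s: 4.4
position: [0.6098, 0.2012, 0.1712]
tool_rot: [[-0.997, -0.077, 0.001], [-0.077, 0.997, 0.0], [-0.001, 0.0, -1.0]]
contact_force: [1.1, 0.3, -3.7]
grip_width: 0.0454
gripper_force: 40.0
```

Run:
```python
from h import *
st(); snap('side','s2'); tips('side',['dish','handle','ball','token'])
```

```text
4.4 [0.6098 0.2012 0.1712] 
 [[-0.997 -0.077  0.001]
 [-0.077  0.997  0.   ]
 [-0.001  0.    -1.   ]] [ 1.1  0.3 -3.7] 0.045351055293048635 39.9962289724499
side dish [(0.81, [0.609, 0.2, 0.089])]
side handle []
side ball [(0.6, [0.646, 0.22, 0.112])]
side token [(0.84, [0.567, 0.215, 0.1])]
```

View pics/s2.png

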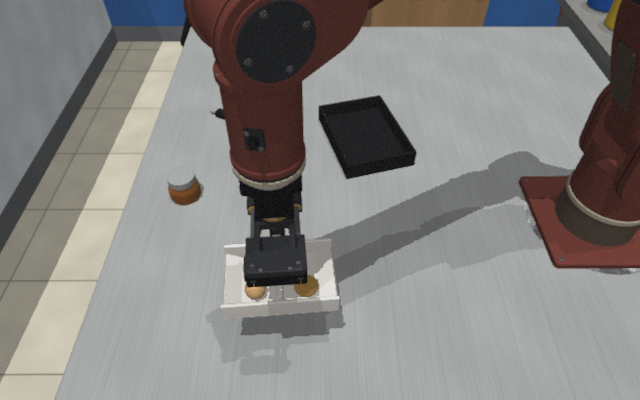

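>>> play_rows(
  moves=[
    [0.3, 0.2, -0.4, 0, 1],
    [0.3, 0.8, -1.7, 0, 3.5],
    [0.3, 1.7, -3.6, 0, 7],
    [0.3, 2.8, -6.0, 0, 11],
    [0.3, 4.08, -8.6, 0, 15.8],
  ],
)

```text
time_s: 5.15
position: [0.5746, 0.1105, 0.1701]
tool_rot: [[-0.979, 0.203, -0.0], [0.203, 0.979, -0.0], [0.0, -0.0, -1.0]]
contact_force: [-0.7, -0.2, -3.8]
grip_width: 0.0455
gripper_force: 40.0
```

>>> play_rows(
  moves=[
    [0.3, 0.3, -1.9, 0, 3.2],
    [0.3, 0.6, -3.8, 0, 6.3],
    [0.3, 1.0, -5.7, 0, 9.5],
    [0.3, 1.3, -7.6, 0, 12.6],
    [0.3, 1.58, -9.39, 0, 15.8],
  ],
)

```text
time_s: 5.65
position: [0.5408, 0.022, 0.1703]
tool_rot: [[-0.887, 0.461, 0.0], [0.461, 0.887, 0.0], [-0.0, 0.0, -1.0]]
contact_force: [0.3, -0.1, -4.2]
grip_width: 0.0457
gripper_force: 40.0
```

>>> play_rows(
  moves=[
    [0.3, -0.2, -1.9, 0, 3.2],
    [0.3, -0.4, -3.8, 0, 6.3],
    [0.3, -0.6, -5.7, 0, 9.5],
    [0.3, -0.8, -7.6, 0, 12.6],
    [0.3, -1.03, -9.46, 0, 15.8],
  ],
)

```text
time_s: 6.15
position: [0.5066, -0.0671, 0.1703]
tool_rot: [[-0.728, 0.685, -0.0], [0.685, 0.728, 0.0], [0.0, -0.0, -1.0]]
contact_force: [0.4, -0.4, -4.1]
grip_width: 0.0458
gripper_force: 40.0
```

>>> play_rows(
  moves=[
    [0.3, -0.7, -1.8, 0, 3.2],
    [0.3, -1.4, -3.5, 0, 6.3],
    [0.3, -2.1, -5.3, 0, 9.5],
    [0.3, -2.9, -7.1, 0, 12.6],
    [0.3, -3.57, -8.82, 0, 15.8],
  ],
)

```text
time_s: 6.65
position: [0.4726, -0.1561, 0.1703]
tool_rot: [[-0.514, 0.858, 0.0], [0.858, 0.514, -0.0], [-0.0, -0.0, -1.0]]
contact_force: [-0.2, 0.1, -2.7]
grip_width: 0.0458
gripper_force: 40.0
```

>>> play_rows(
  moves=[
    [0.3, -1.6, -2.1, 0, 4.5],
    [0.3, -3.1, -4.0, 0, 8.5],
    [0.3, -4.4, -5.7, 0, 12],
    [0.3, -5.4, -6.9, 0, 14.5],
    [0.3, -5.84, -7.52, 0, 15.8],
  ],
)

```text
time_s: 7.15
position: [0.4384, -0.2452, 0.1703]
tool_rot: [[-0.261, 0.965, -0.0], [0.965, 0.261, -0.0], [-0.0, -0.0, -1.0]]
contact_force: [-0.5, 0.4, -3.8]
grip_width: 0.0456
gripper_force: 40.0
```

>>> play_rows(
  moves=[
    [0.3, 0, 0, 0, 0],
    [0.3, 0, 0, 0, 0],
    [0.3, 0, 0, 0, 0],
  ],
)

```text
time_s: 7.45
position: [0.4397, -0.2422, 0.1702]
tool_rot: [[-0.268, 0.964, 0.0], [0.964, 0.268, 0.0], [0.0, 0.0, -1.0]]
contact_force: [-0.6, -0.4, -3.4]
grip_width: 0.0455
gripper_force: 40.0
```

Run:
```python
from h import *
st()
for c in ('side','scene','wrist'):
    snap(c,c+'3'); tips(c,['dish','ball','token','tray'])
```

```text
7.45 [ 0.4397 -0.2422  0.1702] 
 [[-0.268  0.964  0.   ]
 [ 0.964  0.268  0.   ]
 [ 0.     0.    -1.   ]] [-0.6 -0.4 -3.4] 0.045462344472208434 39.996245708316565
side dish [(0.67, [0.439, -0.245, 0.089])]
side ball [(0.73, [0.439, -0.245, 0.09])]
side token [(0.69, [0.439, -0.202, 0.098])]
side tray [(0.6, [0.443, -0.244, -0.0])]
scene dish [(0.91, [0.439, -0.246, 0.088])]
scene ball []
scene token [(0.74, [0.447, -0.205, 0.096])]
scene tray [(0.87, [0.441, -0.248, 0.0])]
wrist dish [(0.75, [0.439, -0.247, 0.094]), (0.4, [0.441, -0.246, 0.171])]
wrist ball []
wrist token [(0.81, [0.443, -0.201, 0.095])]
wrist tray []
```

View pics/side3.png

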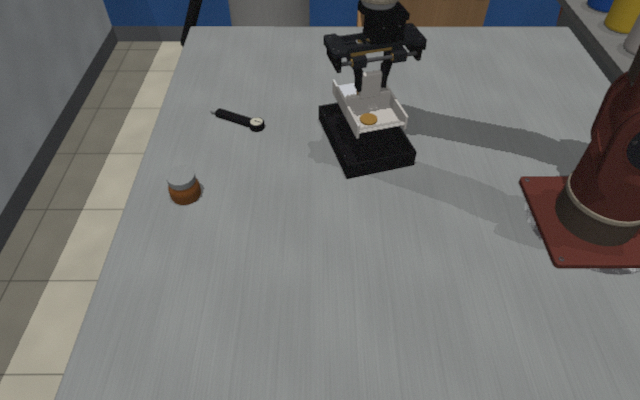

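>>> play_rows(
  moves=[
    [0.3, 0, 0, 1.5, 0],
    [0.3, 0, 0, 3.5, 0],
    [0.3, 0, 0, 5.5, 0],
    [0.3, 0, 0, 7, 0],
    [0.3, 0, 0, 7.8, 0],
  ],
)

```text
time_s: 8.7
position: [0.4385, -0.243, 0.091]
tool_rot: [[-0.265, 0.964, -0.002], [0.964, 0.265, 0.001], [0.001, -0.001, -1.0]]
contact_force: [-1.0, 0.7, -3.8]
grip_width: 0.0457
gripper_force: 40.0
```

>>> play_rows(
  moves=[
    [0.3, 0, 0, 0.3, 0],
    [0.3, 0, 0, 0.6, 0],
    [0.3, -0.7, 0, 0.6, 0],
    [0.3, -1.3, 0, 0.6, 0],
    [0.3, -1.3, 0, 0.6, 0],
  ],
  squeeze=20,
)

```text
time_s: 9.2
position: [0.443, -0.2573, 0.0868]
tool_rot: [[-0.264, 0.964, 0.001], [0.964, 0.264, -0.001], [-0.001, 0.001, -1.0]]
contact_force: [0.1, -0.0, -3.8]
grip_width: 0.0461
gripper_force: 20.0
```

>>> play_rows(
  moves=[
    [0.3, -0.3, 0, 0, 0],
    [0.3, -0.5, 0, 0, 0],
    [0.3, -0.7, 0, 0, 0],
    [0.3, -0.7, 0, 0, 0],
  ],
)

```text
time_s: 9.6
position: [0.4445, -0.2623, 0.0864]
tool_rot: [[-0.266, 0.964, -0.0], [0.964, 0.266, 0.001], [0.001, -0.0, -1.0]]
contact_force: [-1.9, 2.2, 2.0]
grip_width: 0.0457
gripper_force: 20.0
```

>>> play_rows(
  moves=[
    [0.3, -0.3, 0, -0.3, 0],
    [0.3, -0.5, 0, -0.7, 0],
    [0.3, -0.8, 0, -1.0, 0],
    [0.3, -1.0, 0, -1.4, 0],
    [0.3, -1.0, 0, -1.4, 0],
  ],
)

```text
time_s: 10.1
position: [0.4469, -0.2717, 0.1004]
tool_rot: [[-0.266, 0.964, -0.001], [0.964, 0.266, 0.001], [0.001, -0.0, -1.0]]
contact_force: [-2.5, 6.3, -1.4]
grip_width: 0.0457
gripper_force: 20.0
```

Run:
```python
from h import *
st()
f=viewer.grab_frame('side'); im=f['frame'][10:190,290:450,::-1]
g=viewer.grab_frame('scene')['frame'][40:240,150:400,::-1]
cv2.imwrite('pics/t1.png',np.hstack([cv2.resize(im,(445,500)),cv2.resize(g,(350,500))]))
tips('side',['dish','token']);tips('scene',['dish','token'])
```

```text
10.1 [ 0.4469 -0.2717  0.1004] 
 [[-0.266  0.964 -0.001]
 [ 0.964  0.266  0.001]
 [ 0.001 -0.    -1.   ]] [-2.5  6.3 -1.4] 0.045711464214903456 20.00304803950712
side dish [(0.86, [0.443, -0.26, 0.018])]
side token [(0.67, [0.443, -0.221, 0.038])]
scene dish [(0.97, [0.447, -0.263, 0.022])]
scene token [(0.73, [0.445, -0.263, 0.02]), (0.62, [0.445, -0.22, 0.034])]
```

View pics/t1.png

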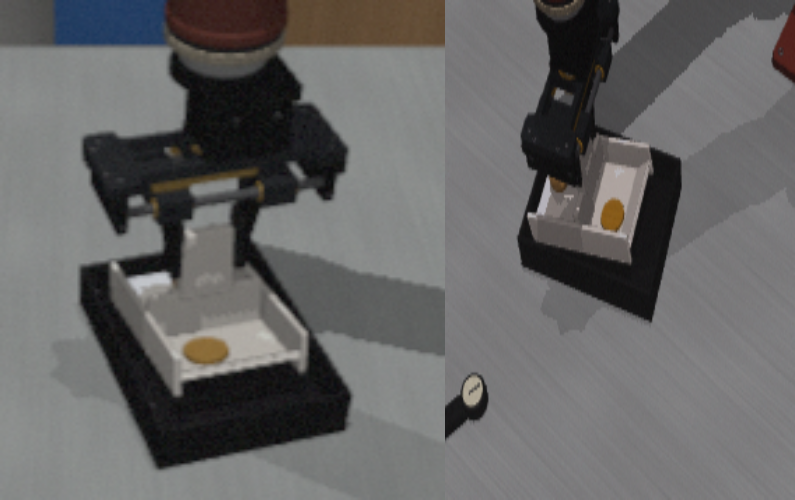

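>>> play_rows(
  moves=[
    [0.3, -0.4, 0, -0.4, 0],
    [0.3, -0.8, 0, -0.8, 0],
    [0.3, -1.2, 0, -1.15, 0],
    [0.3, -1.5, 0, -1.4, 0],
    [0.3, -1.5, 0, -1.4, 0],
  ],
)

```text
time_s: 10.9
position: [0.451, -0.2858, 0.1145]
tool_rot: [[-0.266, 0.964, -0.001], [0.964, 0.266, 0.002], [0.002, -0.0, -1.0]]
contact_force: [-3.2, 8.2, 1.9]
grip_width: 0.0455
gripper_force: 20.0
```

>>> play_rows(
  moves=[
    [0.3, 0.6, 0, 0, 0],
    [0.3, 1.2, 0, 0, 0],
    [0.3, 1.2, 0, 0, 0],
  ],
  squeeze=30,
)

```text
time_s: 11.2
position: [0.4478, -0.2745, 0.1142]
tool_rot: [[-0.266, 0.964, 0.0], [0.964, 0.266, -0.0], [-0.0, 0.0, -1.0]]
contact_force: [-0.4, 0.6, -3.9]
grip_width: 0.0456
gripper_force: 30.0
```

Run:
```python
from h import *
st()
f=viewer.grab_frame('side'); im=f['frame'][10:190,290:450,::-1]
g=viewer.grab_frame('scene')['frame'][40:240,150:400,::-1]
cv2.imwrite('pics/t2.png',np.hstack([cv2.resize(im,(445,500)),cv2.resize(g,(350,500))]))
for c in('side','scene'): tips(c,['dish','token','ball'])
```

```text
11.2 [ 0.4478 -0.2745  0.1142] 
 [[-0.266  0.964  0.   ]
 [ 0.964  0.266 -0.   ]
 [-0.     0.    -1.   ]] [-0.4  0.6 -3.9] 0.04559652307953979 29.9909230414778
side dish [(0.67, [0.441, -0.251, 0.038])]
side token [(0.55, [0.441, -0.209, 0.06])]
side ball []
scene dish [(0.74, [0.444, -0.248, 0.039]), (0.51, [0.44, -0.244, 0.002])]
scene token [(0.68, [0.445, -0.215, 0.055])]
scene ball []
```

>>> play_rows(
  moves=[
    [0.3, 0, 0, 0.5, 0],
    [0.3, 0, 0, 1.1, 0],
    [0.3, -0.4, 0, 1.1, 0],
    [0.3, -0.8, 0, 1.1, 0],
    [0.3, -0.8, 0, 1.1, 0],
  ],
  squeeze=20,
)

```text
time_s: 12.1
position: [0.4491, -0.2792, 0.1029]
tool_rot: [[-0.267, 0.964, -0.004], [0.964, 0.267, 0.006], [0.007, -0.002, -1.0]]
contact_force: [-8.0, 16.8, 10.0]
grip_width: 0.0461
gripper_force: 20.0
```

>>> play_rows(
  moves=[
    [0.3, -0.3, 0, -0.2, 0],
    [0.3, -0.6, 0, -0.45, 0],
    [0.3, -0.9, 0, -0.7, 0],
    [0.3, -1.2, 0, -0.9, 0],
    [0.3, -1.4, 0, -1.05, 0],
  ],
)

```text
time_s: 12.6
position: [0.4532, -0.2936, 0.1137]
tool_rot: [[-0.267, 0.964, -0.003], [0.964, 0.267, 0.005], [0.005, -0.001, -1.0]]
contact_force: [-5.3, 12.0, 7.4]
grip_width: 0.0461
gripper_force: 20.0
```

>>> play_rows(
  moves=[
    [0.3, -0.3, 0, -0.15, 0],
    [0.3, -0.6, 0, -0.3, 0],
    [0.3, -0.9, 0, -0.45, 0],
    [0.3, -1.2, 0, -0.6, 0],
    [0.3, -1.5, 0, -0.75, 0],
  ],
)

```text
time_s: 13.1
position: [0.4576, -0.3089, 0.1218]
tool_rot: [[-0.267, 0.964, -0.001], [0.964, 0.267, 0.003], [0.004, -0.0, -1.0]]
contact_force: [-5.2, 10.2, 9.8]
grip_width: 0.0453
gripper_force: 20.0
```

Run:
```python
from h import *
st()
f=viewer.grab_frame('side'); im=f['frame'][10:190,290:450,::-1]
g=viewer.grab_frame('scene')['frame'][40:240,150:400,::-1]
cv2.imwrite('pics/t3.png',np.hstack([cv2.resize(im,(445,500)),cv2.resize(g,(350,500))]))
for c in('side','scene'): tips(c,['dish','token','ball'])
```

```text
13.1 [ 0.4576 -0.3089  0.1218] 
 [[-0.267  0.964 -0.001]
 [ 0.964  0.267  0.003]
 [ 0.004 -0.    -1.   ]] [-5.2 10.2  9.8] 0.04529610406512243 20.00205055810511
side dish [(0.66, [0.454, -0.306, 0.122]), (0.58, [0.444, -0.263, 0.058])]
side token []
side ball [(0.36, [0.453, -0.301, 0.124])]
scene dish [(0.75, [0.442, -0.261, 0.058])]
scene token [(0.63, [0.451, -0.32, 0.046]), (0.61, [0.454, -0.243, 0.073])]
scene ball [(0.42, [0.45, -0.321, 0.046])]
```

View pics/t3.png

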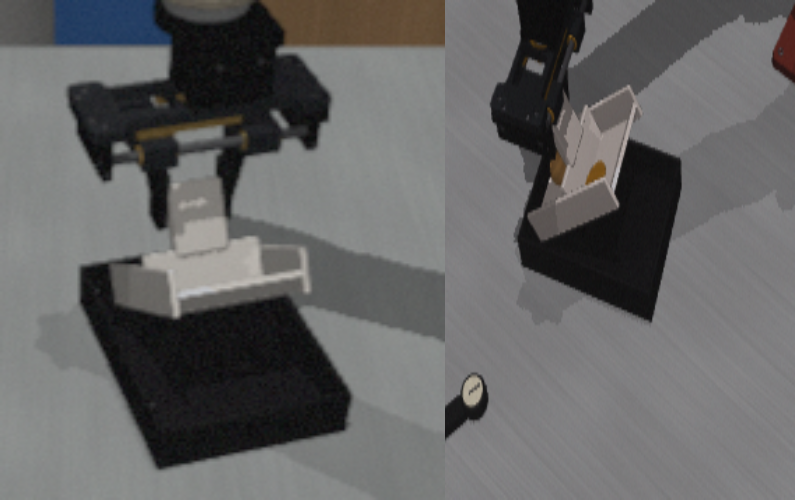

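>>> play_rows(
  moves=[
    [0.3, -0.3, 0, -0.1, 0],
    [0.3, -0.6, 0, -0.2, 0],
    [0.3, -0.9, 0, -0.3, 0],
    [0.3, -1.1, 0, -0.3, 0],
    [0.3, -1.1, 0, -0.3, 0],
  ],
)

```text
time_s: 14.0
position: [0.4611, -0.3208, 0.1259]
tool_rot: [[-0.266, 0.964, 0.001], [0.964, 0.266, 0.001], [0.001, 0.001, -1.0]]
contact_force: [-5.3, 9.7, 14.9]
grip_width: 0.0456
gripper_force: 20.0
```

Run:
```python
from h import *
st()
for c in('side','scene'): viewer.grab_frame(c);tips(c,['dish','token','ball'])
```

```text
14.0 [ 0.4611 -0.3208  0.1259] 
 [[-0.266  0.964  0.001]
 [ 0.964  0.266  0.001]
 [ 0.001  0.001 -1.   ]] [-5.3  9.7 14.9] 0.045582114815418115 20.009373310022056
side dish [(0.79, [0.443, -0.261, 0.069])]
side token []
side ball []
scene dish [(0.96, [0.445, -0.262, 0.069])]
scene token [(0.46, [0.453, -0.247, 0.088])]
scene ball [(0.68, [0.455, -0.333, 0.044]), (0.56, [0.454, -0.249, 0.083])]
```

>>> play_rows(
  moves=[
    [0.3, 0.2, 0, 0, 0],
    [0.3, 0.5, 0, 0.2, 0],
    [0.3, 0.9, 0, 0.4, 0],
    [0.3, 1.4, 0, 0.6, 0],
    [0.3, 2.0, 0, 0.6, 0],
  ],
  squeeze=40,
)

```text
time_s: 14.9
position: [0.4553, -0.3024, 0.1183]
tool_rot: [[-0.265, 0.964, 0.001], [0.964, 0.265, -0.001], [-0.001, 0.0, -1.0]]
contact_force: [-0.5, -0.2, -2.3]
grip_width: 0.0451
gripper_force: 40.0
```

>>> play_rows(
  moves=[
    [0.3, 0.7, 0, 0, 0],
    [0.3, 1.4, 0, 0, 0],
    [0.3, 2.2, 0, 0, 0],
    [0.3, 3.0, 0, 0, 0],
    [0.3, 3.0, 0, 0, 0],
  ],
)

```text
time_s: 15.4
position: [0.4473, -0.2718, 0.1184]
tool_rot: [[-0.267, 0.964, -0.0], [0.964, 0.267, 0.001], [0.001, 0.0, -1.0]]
contact_force: [-0.5, -0.1, -0.7]
grip_width: 0.0451
gripper_force: 40.0
```

Run:
```python
from h import *
st()
f=viewer.grab_frame('side'); im=f['frame'][10:190,290:450,::-1]
g=viewer.grab_frame('scene')['frame'][40:240,150:400,::-1]
cv2.imwrite('pics/t4.png',np.hstack([cv2.resize(im,(445,500)),cv2.resize(g,(350,500))]))
for c in('side','scene'): tips(c,['dish','token','ball'])
```

```text
15.4 [ 0.4473 -0.2718  0.1184] 
 [[-0.267  0.964 -0.   ]
 [ 0.964  0.267  0.001]
 [ 0.001  0.    -1.   ]] [-0.5 -0.1 -0.7] 0.045074981418227335 39.99274363741279
side dish [(0.81, [0.43, -0.216, 0.059])]
side token [(0.27, [0.446, -0.245, 0.003])]
side ball [(0.56, [0.46, -0.335, 0.021])]
scene dish [(0.57, [0.433, -0.219, 0.059])]
scene token [(0.41, [0.442, -0.204, 0.077])]
scene ball [(0.44, [0.455, -0.334, 0.022])]
```

View pics/t4.png

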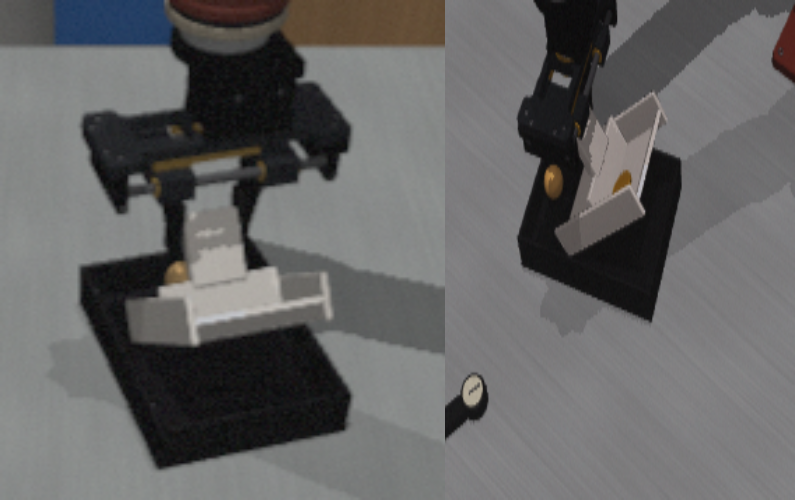

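>>> play_rows(
  moves=[
    [0.3, 0, 0, -0.7, 0],
    [0.3, 0, 0, -2, 0],
    [0.3, 0, 0, -4, 0],
    [0.3, 0, 0, -6, 0],
    [0.3, 0, 0, -7.5, 0],
  ],
)

```text
time_s: 16.3
position: [0.4476, -0.2737, 0.1954]
tool_rot: [[-0.265, 0.964, 0.001], [0.964, 0.265, -0.001], [-0.001, 0.001, -1.0]]
contact_force: [-0.2, -0.1, -3.5]
grip_width: 0.045
gripper_force: 40.0
```

>>> play_rows(
  moves=[
    [0.3, 0.4, 0.3, -0.5, 0],
    [0.3, 1.7, 1.1, -0.5, 0],
    [0.3, 3.5, 2.2, -0.5, 0],
    [0.3, 5.5, 3.5, -0.5, 0],
    [0.3, 7.5, 4.8, -0.5, 0],
  ],
)

```text
time_s: 16.8
position: [0.4737, -0.187, 0.1981]
tool_rot: [[-0.265, 0.964, -0.001], [0.964, 0.265, 0.0], [0.0, -0.001, -1.0]]
contact_force: [0.2, -0.0, -3.6]
grip_width: 0.0451
gripper_force: 40.0
```

>>> play_rows(
  moves=[
    [0.3, 2, 1.3, 0, 0],
    [0.3, 4, 2.6, 0, 0],
    [0.3, 6, 3.9, 0, 0],
    [0.3, 8, 5.2, 0, 0],
    [0.3, 10, 6.5, 0, 0],
  ],
)

```text
time_s: 17.3
position: [0.5098, -0.0732, 0.1981]
tool_rot: [[-0.266, 0.964, -0.001], [0.964, 0.266, -0.0], [0.0, -0.001, -1.0]]
contact_force: [-0.4, -0.2, -3.4]
grip_width: 0.0452
gripper_force: 40.0
```

>>> play_rows(
  moves=[
    [0.3, 2, 1.3, 0, 0],
    [0.3, 4, 2.6, 0, 0],
    [0.3, 6, 3.9, 0, 0],
    [0.3, 8, 5.2, 0, 0],
    [0.3, 10, 6.5, 0, 0],
  ],
)

```text
time_s: 17.8
position: [0.5458, 0.0403, 0.198]
tool_rot: [[-0.266, 0.964, -0.001], [0.964, 0.266, -0.0], [-0.0, -0.001, -1.0]]
contact_force: [0.1, 0.2, -4.1]
grip_width: 0.0451
gripper_force: 40.0
```

>>> play_rows(
  moves=[
    [0.3, 1.8, 1.2, 0, 0],
    [0.3, 3.5, 2.3, 0, 0],
    [0.3, 5, 3.3, 0, 0],
    [0.3, 6.2, 4, 0, 0],
    [0.3, 7, 4.5, 0, 0],
  ],
)

```text
time_s: 18.3
position: [0.5706, 0.1199, 0.1979]
tool_rot: [[-0.267, 0.964, -0.001], [0.964, 0.267, 0.0], [0.0, -0.001, -1.0]]
contact_force: [-0.4, -0.3, -2.2]
grip_width: 0.0449
gripper_force: 40.0
```

>>> play_rows(
  moves=[
    [0.3, 0, 0, 1.5, 0],
    [0.3, 0, 0, 3, 0],
    [0.3, 0, 0, 5, 0],
    [0.3, 0, 0, 7, 0],
    [0.3, 0, 0, 8, 0],
  ],
)

```text
time_s: 18.8
position: [0.5691, 0.1168, 0.115]
tool_rot: [[-0.264, 0.964, -0.004], [0.964, 0.264, -0.002], [-0.0, -0.004, -1.0]]
contact_force: [-0.3, -0.1, -4.0]
grip_width: 0.0451
gripper_force: 40.0
```

Run:
```python
from h import *
st()
for c in('side','scene'): viewer.grab_frame(c);tips(c,['dish','token','ball'])
```

```text
18.8 [0.5691 0.1168 0.115 ] 
 [[-0.264  0.964 -0.004]
 [ 0.964  0.264 -0.002]
 [-0.    -0.004 -1.   ]] [-0.3 -0.1 -4. ] 0.04512535532906057 39.995597060769796
side dish [(0.91, [0.554, 0.172, 0.057])]
side token [(0.7, [0.562, 0.189, 0.076])]
side ball [(0.47, [0.457, -0.333, 0.023])]
scene dish [(0.77, [0.552, 0.172, 0.057])]
scene token [(0.68, [0.565, 0.187, 0.077])]
scene ball [(0.42, [0.458, -0.334, 0.02])]
```

>>> play_rows(
  moves=[
    [0.3, 0, 0, 0.6, 0],
    [0.3, 0, 0, 1.1, 0],
    [0.3, 0.5, 0, 1.4, 0],
    [0.3, 1.0, 0, 1.6, 0],
    [0.3, 1.5, 0, 1.8, 0],
  ],
  squeeze=12,
)

```text
time_s: 19.7
position: [0.5665, 0.1339, 0.1]
tool_rot: [[-0.266, 0.964, -0.0], [0.964, 0.266, 0.0], [0.0, -0.0, -1.0]]
contact_force: [-0.1, -0.3, -3.3]
grip_width: 0.0459
gripper_force: 12.0
```

>>> play_rows(
  moves=[
    [0.3, 0.6, 0, 0.2, 0],
    [0.3, 1.2, 0, 0.4, 0],
    [0.3, 1.8, 0, 0.6, 0],
    [0.3, 2.4, 0, 0.8, 0],
    [0.3, 2.8, 0, 0.9, 0],
  ],
)

```text
time_s: 20.2
position: [0.559, 0.1609, 0.091]
tool_rot: [[-0.266, 0.964, -0.0], [0.964, 0.266, 0.0], [0.0, -0.0, -1.0]]
contact_force: [-0.4, 0.4, -4.0]
grip_width: 0.046
gripper_force: 12.0
```

Run:
```python
from h import *
st()
for c in('side','scene'): viewer.grab_frame(c);tips(c,['dish','token'])
```

```text
20.2 [0.559  0.1609 0.091 ] 
 [[-0.266  0.964 -0.   ]
 [ 0.964  0.266  0.   ]
 [ 0.    -0.    -1.   ]] [-0.4  0.4 -4. ] 0.046043182236108864 11.999871495645493
side dish [(0.56, [0.558, 0.166, 0.01])]
side token [(0.69, [0.562, 0.189, 0.017])]
scene dish [(0.62, [0.561, 0.158, 0.01])]
scene token [(0.51, [0.564, 0.19, 0.012])]
```

>>> play_rows(
  moves=[
    [0.3, 0, 0, 0.3, 0],
    [0.3, 0, 0, 0.6, 0],
    [0.3, 0, 0, 0.9, 0],
    [0.3, 0, 0, 1.1, 0],
    [0.3, 0, 0, 1.1, 0],
  ],
  squeeze=8,
)

```text
time_s: 21.0
position: [0.5594, 0.1599, 0.0804]
tool_rot: [[-0.265, 0.964, -0.0], [0.964, 0.265, -0.0], [-0.0, -0.0, -1.0]]
contact_force: [-0.4, -1.2, 0.6]
grip_width: 0.0457
gripper_force: 8.0
```

>>> play_rows(
  moves=[
    [0.3, 0, 0, 0.2, 0],
    [0.3, 0, 0, 0.2, 0],
  ],
  squeeze=4,
)

```text
time_s: 21.2
position: [0.5593, 0.1601, 0.0784]
tool_rot: [[-0.266, 0.964, 0.0], [0.964, 0.266, 0.0], [0.0, 0.0, -1.0]]
contact_force: [-1.7, -0.8, 1.5]
grip_width: 0.0457
gripper_force: 4.0
```

Run:
```python
from h import *
st()
for c in('side','scene'): viewer.grab_frame(c);tips(c,['dish','token'])
```

```text
21.2 [0.5593 0.1601 0.0784] 
 [[-0.266  0.964  0.   ]
 [ 0.964  0.266  0.   ]
 [ 0.     0.    -1.   ]] [-1.7 -0.8  1.5] 0.04574012832717916 3.9999765738321003
side dish [(0.69, [0.555, 0.169, 0.001])]
side token [(0.79, [0.562, 0.195, 0.01])]
scene dish [(0.98, [0.558, 0.168, -0.003])]
scene token [(0.46, [0.562, 0.192, 0.008])]
```

Resting on the counter; open and rise straight up.

>>> play_rows(
  moves=[
    [1, 0, 0, 0, 0],
    [1, 0, 0, 0, 0],
    [1, 0, 0, 0, 0],
    [1, 0, 0, 0, 0],
    [1, 0, 0, 0, 0],
  ],
)

```text
time_s: 22.0
position: [0.5593, 0.1601, 0.0782]
tool_rot: [[-0.266, 0.964, -0.0], [0.964, 0.266, 0.0], [0.0, -0.0, -1.0]]
contact_force: [0.2, 1.0, 0.2]
grip_width: 0.078
gripper_force: 0.0
```

>>> play_rows(
  moves=[
    [1, 0, 0, -1, 0],
    [1, 0, 0, -3, 0],
    [1, 0, 0, -6, 0],
    [1, 0, 0, -10, 0],
    [1, 0, 0, -14, 0],
  ],
)

```text
time_s: 22.5
position: [0.559, 0.1601, 0.2203]
tool_rot: [[-0.266, 0.964, -0.0], [0.964, 0.266, 0.0], [0.0, -0.0, -1.0]]
contact_force: [0.4, 0.3, 1.0]
grip_width: 0.0869
gripper_force: 0.0
```

>>> play_rows(
  moves=[
    [1, 0, 0, 0, 0],
    [1, 0, 0, 0, 0],
    [1, 0, 0, 0, 0],
  ],
)

```text
time_s: 22.8
position: [0.5588, 0.1599, 0.2176]
tool_rot: [[-0.266, 0.964, -0.001], [0.964, 0.266, -0.0], [-0.0, -0.001, -1.0]]
contact_force: [-1.0, 0.1, 0.4]
grip_width: 0.0871
gripper_force: 0.0
```

Run:
```python
from h import *
st()
for c in('side','scene'): snap(c,c+'9');tips(c,['dish','token','ball'])
```

```text
22.8 [0.5588 0.1599 0.2176] 
 [[-0.266  0.964 -0.001]
 [ 0.964  0.266 -0.   ]
 [-0.    -0.001 -1.   ]] [-1.   0.1  0.4] 0.08708478497252274 0.0
side dish [(0.55, [0.56, 0.171, 0.002])]
side token [(0.87, [0.559, 0.195, 0.006])]
side ball [(0.65, [0.454, -0.336, 0.021])]
scene dish [(0.62, [0.553, 0.174, 0.001])]
scene token [(0.79, [0.564, 0.193, 0.006])]
scene ball [(0.66, [0.453, -0.332, 0.02])]
```

View pics/side9.png

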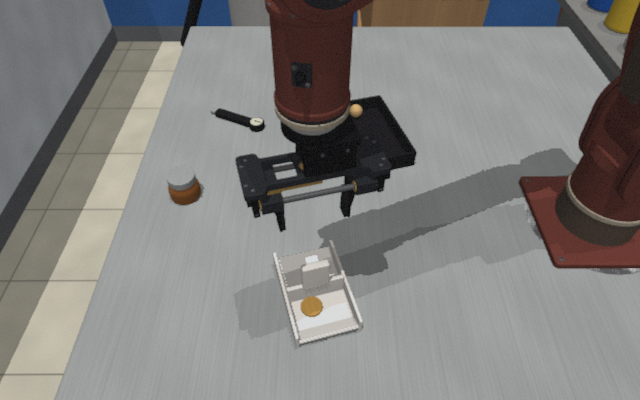

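The dish stands upright around (316,295) with the token in it at (312,306). The ball is in the tray at (356,111), and the gripper is clear above.

```bash
python3 -c "
from bench import env
print(env.close_job())"
```

```text
the job is handed in; nothing more can be done
None
```

The ball is in the change tray, the token is still in the dish, and the dish is upright on the counter, clear of the tray and let go. I handed the job in at about 23 s; no verdict came back. I pinched the handle along dish y instead of x, because the moves cannot tilt the tool, and tipped the dish by pushing it against the tray wall.

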